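Sort two jack studs by thread pitch on notched gauges

ROBOT

A 7-joint arm with a two-finger parallel gripper is mounted at the origin on the work surface. World frame = base frame: x ahead of the robot, y to its left, z up, the work surface at z = 0. Lengths are in m, angles in rad, forces in N, time in s.
With the tool pointing down it reaches from about 0.35 to 0.9 m from the base axis. Payload 8.1 kg.
Tool frame: the origin (TCP) lies on the centre line of the jaws, within the pads' length; the fingertips stand 14 mm ahead of it and the grasp point (between the pads) lies 5 mm behind it (arm.tip_reach is the distance from the TCP to the fingertips, in m); z points along the fingers, y is the direction in which the jaws open and shut (so a half turn about z gives the same grasp; the last joint's range is limited). The gripper opens to 92 mm and grips with 3 to 60 N. Pads are 19 mm wide; open, the fingers measure 130 mm over their backs; the gripper's body (75 mm by 190 mm) begins 47 mm behind the grasp point.
Start: joints at [1.221, 0.434, 0.025, 1.573, -0.012, 1.134, -0.075], TCP at [0.153, -0.606, 0.241] pointing down, gripper open.
Joint ranges: [-2.62, 2.62], [-0.44, 2.09], [-1.27, 1.32], [0.08, 2.57], [-1.32, 4.46], [0.12, 2], [-2.74, 2.74]. Speed limits (rad/s): [2.22, 2.22, 3.01, 3.01, 3.14, 3.14, 3.14].

INTERFACE

Orientations are given as a rotation vector (axis times angle).
In Python, from cell import sensors, vision, arm, nets gives the robot as it stands.
- The arm moves only by the shell command python3 -m handwheel 'ROWS' [FORCE]. ROWS is JSON, a list of rows, each an object of numbers: "tx", "ty", "tz": the shift along the tool's x, y, z in cm; "wx", "wy", "wz": the turn, a rotation vector about the tool's x, y, z in degrees; "claw": the opening, from 0 (shut) to 1 (fully open). A call has 1 to 12 rows; each row is the pose to reach, as a shift and turn from the pose commanded when the call began, along the tool's axes at that moment; what a row does not reach only later rows make up. A row lasts 1/12 s, in which the tool goes at most 41.7 mm and 7.16 degrees, less where a joint would pass 70% of its speed; a pose out of reach is approached as far as the arm can. A call with a gripper value outside its range is refused whole. The fingers move at their own pace and stop on an object; FORCE is the grip in N (left out, the last holds). Time passes only in rows, so rows that repeat a pose let the fingers close. It gives the time, the measured TCP pose, the force and the opening at its end, in the units of the state.
- sensors.observe(): the state, without advancing time (a new reading comes with each control period).
- vision.get_image(name): name is "scene" or "top"; returns (picture, depth): 384x512x3 uint8, blue, green, red; 384x512 float32, m along the optical axis (not along the pixel's ray), 0 where there is no reading.
- vision.camera_model(name): a dict with "K" (3x3 intrinsics, pixels), "xyz" and "attitude" of the camera in the world. Camera axes: x right, y down, z forward; pixel columns grow to the right and rows downward; lengths in m; the calibration is good to about 2 mm. A picture is of the moment at which its call begins. camera_model takes no time and is no camera call.
- arm.sign_off(): hands the job in, once; it reports no verdict.
Trained networks look in the newest picture that a camera, given by its name, has taken for a name from the list of things; names that differ only in an ending like _2 or _b are one class to them, and where a whole thing is asked for, a point or a joint stands for the part that bears it (a point fixed in the world has none). Each returns a list of dicts, best first, with "score" (0 to 1); they miss things now and then, are a little off and sometimes report something else, mostly with a low value. They report only what shows in the picture. A call takes as long as a camera call. They do not tell look-alikes from the thing itself.
- nets.cut_out(label, camera): "region" (384x512 bool, what is visible of it) and "uv" ([column, row] in pixels, amid what is visible of it).
The state is a dict: "clock": time; "joints": joint angles; "dq": joint speeds; "joint_efforts": joint torques, N m; "position": TCP position; "ee_rot": TCP orientation; "force": force on the tool from outside, world axes, zero at the start; "ft_torque": the same for the moment, N m; "width": opening from 0.0 (shut) to 1.0 (fully open).
Only numpy, scipy, OpenCV 4.12 (cv2) and the standard library are available. Lean on these libraries where they do the work, as an engineer would, in place of code of your own. Each camera call takes 0.05 s, during which the arm holds its last target.

TASK

Sort the two threaded studs on the lab bench by thread pitch: lay the coarse-threaded one in the V notches of the gauge with the wide groove spacing and the fine-threaded one in the V notches of the gauge with the narrow groove spacing, without dropping them. Each must lie fully down in both notches of its gauge, its square collar free in the gap between the blocks, and be let go.

Things in the scene. Friction and masses are not known exactly. Their poses are not given: they have to be found in the camera images.
- coarse_stud: Loose steel stud, 140 mm long, about 0.45 kg, lying level: mid collar 28 x 28 x 28 mm (two flats upright), each side a round threaded end 56 mm long, 24 mm across, pitch 14 mm (4 broad bright crests an end). Origin: collar centre, 14 mm above the bench at first; x along the stud, z up; both ends alike. A like bar with smooth ends is not wanted.
- fine_stud: Loose steel stud, 140 mm long, about 0.45 kg, lying level: mid collar 28 x 28 x 28 mm (two flats upright), each side a round threaded end 56 mm long, 24 mm across, pitch 6 mm (9 narrow bright crests an end). Origin: collar centre, 14 mm above the bench at first; x along the stud, z up; both ends alike. The studs and the smooth bar swap places.
- coarse_gauge: Coarse gauge, fixed to the bench: 140 x 70 x 6 mm base with two 44 mm high, 66 mm wide blue blocks, 60 mm clear between them; on each a 90 degree V notch along x, 56 mm wide at the top, bottom 16 mm up, with 3 broad black grooves 14 mm apart. Origin: centre of the underside; x along the notches, z up. Seated stud: collar centre over the origin, 33 mm up. Gauges may swap places.
- fine_gauge: Fine gauge, fixed to the bench: 140 x 70 x 6 mm base with two 44 mm high, 66 mm wide blue blocks, 60 mm clear between them; on each a 90 degree V notch along x, 56 mm wide at the top, bottom 16 mm up, with 6 narrow black grooves 6 mm apart. Origin: centre of the underside; x along the notches, z up. Seated stud: collar centre over the origin, 33 mm up. 
Things that resemble listed ones, but are neither listed nor needed, are in the scene too. What is shaped like the fine_gauge but green or yellow is not meant.

How it is judged:
At the end, for the whole second after the job is handed in: The coarse stud lies in the coarse gauge and the fine stud in the fine gauge, each with its collar centre within 16 mm of the gauge's middle along the notch, within 10 mm across it and 26 to 40 mm above the bench, in line with the notch within 10 degrees (either way round), at rest and let go (x of coarse_stud in the frame of coarse_gauge between -0.016 and 0.016 m and y of coarse_stud in the frame of coarse_gauge between -0.01 and 0.01 m and z of coarse_stud in the frame of coarse_gauge between 0.026 and 0.04 m and angle between the x axis of coarse_stud and the x axis of coarse_gauge, either way round below 0.175 rad and linear speed of each of coarse_stud, fine_stud below 0.02 m/s and contact force between each of coarse_stud, fine_stud and the fingers below 0.1 N and x of fine_stud in the frame of fine_gauge between -0.016 and 0.016 m and y of fine_stud in the frame of fine_gauge between -0.01 and 0.01 m and z of fine_stud in the frame of fine_gauge between 0.026 and 0.04 m and angle between the x axis of fine_stud and the x axis of fine_gauge, either way round below 0.175 rad); the robot touches nothing.
It fails at once if the coarse stud is dropped (falls freely faster than 0.9 m/s, about 40 mm of fall) (linear speed of coarse_stud above 0.9 m/s and contact force between coarse_stud and the fingers below 0.1 N).
It fails at once if the fine stud is dropped (falls freely faster than 0.9 m/s, about 40 mm of fall) (linear speed of fine_stud above 0.9 m/s and contact force between fine_stud and the fingers below 0.1 N).
It also fails if it takes over 64 s, if anything falls off the work surface, if the arm or the gripper's body presses on something with over 40 N, if the wrist force passes 120 N, or if a joint passes its speed limit or range.

## Working session

There is one attempt and no reset: what is moved stays moved. The work goes in short steps, Python scripts to look and compute and a shell command to move; the robot and the scene stay as the last step left them, time stands still between calls to the robot, and variables do not carry over. Pictures are saved under pics/ and viewed, and the job is handed in when it is done.

```bash
ls; mkdir -p pics; python3 - <<'E'
from cell import sensors, vision, arm, nets
import cv2,numpy as np
print(sensors.observe()); print(arm.tip_reach)
for n in("scene","top"):
    p,d=vision.get_image(n); cv2.imwrite(f"pics/{n}0.png",p); np.save(f"{n}_d.npy",d); cv2.imwrite(f"{n}_raw.png",p)
    print(n,vision.camera_model(n))
E
```

```text
pics
{'clock': 0.0, 'joints': array([ 1.22140504,  0.43521549,  0.02498787,  1.57410626, -0.01158858,
        1.13400267, -0.07507575]), 'dq': array([-0.00057465, -0.00079929, -0.00032227, -0.0009587 ,  0.00066906,
       -0.00070437, -0.00085215]), 'joint_efforts': array([-9.40286809e-04, -6.67860103e+01,  9.84364562e-01, -3.14469230e+01,
       -6.06269413e-02,  4.26395237e-02,  9.55067731e-05]), 'position': array([ 0.15249609, -0.60559867,  0.23994625]), 'ee_rot': array([-3.11618040e+00, -3.86400735e-01,  5.54747111e-04]), 'force': array([-0.31412619,  0.07810413, -1.76145943]), 'ft_torque': array([ 0.02648126, -0.00722367,  0.00878986]), 'width': 1.001454298350823}
0.014
scene {'K': array([[488.97275498,   0.        , 257.03637288],
       [  0.        , 488.97275498, 193.3680072 ],
       [  0.        ,   0.        ,   1.        ]]), 'xyz': array([ 0.9589521 , -0.59263002,  1.07156619]), 'attitude': array([-2.35111299, -0.99069388,  0.32085575])}
top {'K': array([[464.35211352,   0.        , 257.27401237],
       [  0.        , 464.35211352, 187.05651769],
       [  0.        ,   0.        ,   1.        ]]), 'xyz': array([ 0.26715527, -0.05463852,  1.08885665]), 'attitude': array([-2.17011348,  2.14737961, -0.19968965])}
```

View pics/scene0.png

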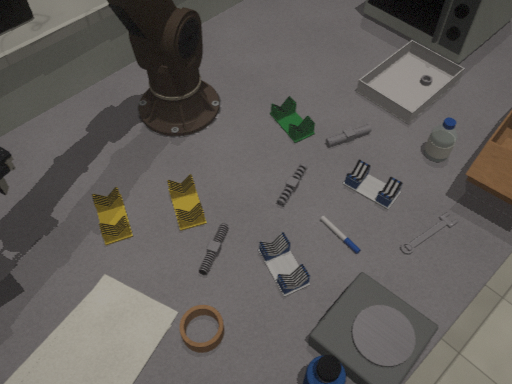

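View pics/top0.png

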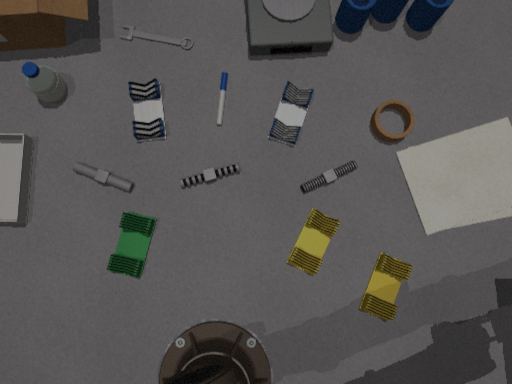

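Top view: the coarse stud is at (210,175), the fine stud at (329,176) and the smooth bar at (104,176). The gauge with broad grooves is at (148,110) and the one with narrow grooves at (291,113). Next I'll enlarge the picture and measure.

```bash
cat > h.py <<'E'
import numpy as np,cv2
from scipy.spatial.transform import Rotation as R
from cell import sensors, vision, arm, nets
def cloud(n,d,mask=None):
    m=vision.camera_model(n);K=m["K"]
    v,u=np.nonzero((d>0)&(mask if mask is not None else True))
    z=d[v,u]
    P=np.c_[(u-K[0,2])/K[0,0]*z,(v-K[1,2])/K[1,1]*z,z]
    return P@R.from_rotvec(m["attitude"]).as_matrix().T+m["xyz"]
def proj(n,P):
    m=vision.camera_model(n);K=m["K"]
    c=(np.atleast_2d(P)-m["xyz"])@R.from_rotvec(m["attitude"]).as_matrix()
    q=c@K.T
    return q[:,:2]/q[:,2:]
E
python3 - <<'E'
from h import *
for n in("top","scene"):
    d=np.load(f"{n}_d.npy"); img=cv2.imread(f"{n}_raw.png")
    for l in("coarse_stud","fine_stud","coarse_gauge","fine_gauge"):
        for r in nets.cut_out(l,n):
            P=cloud(n,d,r["region"]); 
            if len(P)<20: continue
            xy=P[:,:2].astype(np.float32)
            c,s,a=cv2.minAreaRect(xy[P[:,2]>0.004])
            print(n,l,round(r["score"],2),np.round(r["uv"]),len(P),"med",np.round(np.median(P,0),3),"rect",np.round(c,4),np.round(s,3),round(a,1),"zmax",round(float(np.percentile(P[:,2],98)),3))
img=cv2.imread("top_raw.png")
cv2.imwrite("pics/crop.png",cv2.resize(img[70:200,60:380],None,fx=2.5,fy=2.5,interpolation=cv2.INTER_CUBIC))
E
```

```text
top fine_stud 0.87 [328. 178.] 543 med [ 0.455 -0.257  0.024] rect [ 0.4564 -0.2604] [0.026 0.141] 24.2 zmax 0.031
top coarse_gauge 0.56 [152. 110.] 1771 med [0.611 0.171 0.02 ] rect [0.6075 0.171 ] [0.138 0.069] 9.3 zmax 0.046
top fine_gauge 0.93 [381. 285.] 2047 med [ 0.204 -0.382  0.017] rect [ 0.2042 -0.3846] [0.071 0.139] 67.6 zmax 0.046
top fine_gauge 0.87 [314. 239.] 1922 med [ 0.304 -0.219  0.016] rect [ 0.3046 -0.2213] [0.07 0.14] 64.3 zmax 0.046
top fine_gauge 0.82 [289. 117.] 1746 med [ 0.61  -0.168  0.018] rect [ 0.6123 -0.1706] [0.07  0.151] 71.8 zmax 0.046
top fine_gauge 0.57 [132. 246.] 2070 med [0.293 0.192 0.016] rect [0.2941 0.1928] [0.071 0.14 ] 76.7 zmax 0.045
scene coarse_stud 0.91 [291. 184.] 443 med [0.464 0.016 0.023] rect [0.4602 0.0226] [0.028 0.142] 18.7 zmax 0.03
scene fine_stud 0.89 [213. 248.] 559 med [ 0.465 -0.262  0.024] rect [ 0.4606 -0.2582] [0.029 0.14 ] 26.0 zmax 0.03
scene coarse_gauge 0.63 [374. 187.] 1351 med [0.615 0.172 0.019] rect [0.6144 0.1734] [0.137 0.074] 8.7 zmax 0.046
scene fine_gauge 0.95 [114. 216.] 1394 med [ 0.205 -0.385  0.02 ] rect [ 0.2094 -0.3832] [0.069 0.141] 67.1 zmax 0.045
scene fine_gauge 0.93 [189. 205.] 1257 med [ 0.308 -0.223  0.021] rect [ 0.3094 -0.2209] [0.069 0.14 ] 64.8 zmax 0.046
scene fine_gauge 0.82 [285. 268.] 1757 med [ 0.613 -0.171  0.019] rect [ 0.6118 -0.1678] [0.07  0.139] 71.4 zmax 0.046
scene fine_gauge 0.76 [289. 120.] 1093 med [0.296 0.192 0.02 ] rect [0.299  0.1947] [0.072 0.14 ] 77.4 zmax 0.046
```

View pics/crop.png

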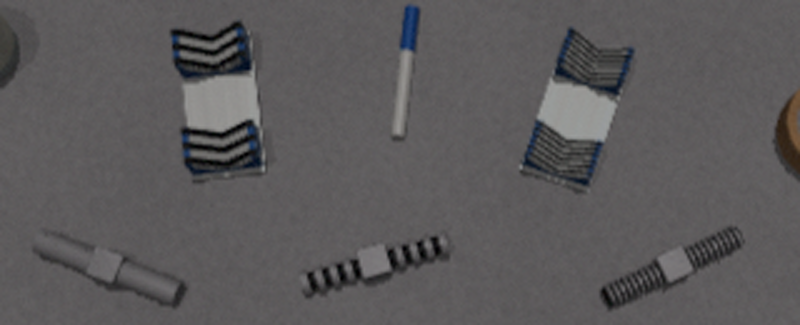

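The enlarged crop confirms it: 3 broad grooves per block on the left blue gauge, many narrow ones on the right blue gauge. The coarse stud is in the middle and the fine one on the right. I'll refine the collar centres from their flat tops.

```bash
cat >> h.py <<'E'
def go(x,y,z,ang):
    s=sensors.observe();Rc=R.from_rotvec(s["ee_rot"]);a=np.radians(ang)
    X=np.array([np.cos(a),np.sin(a),0]);Z=np.array([0,0,-1.])
    Rt=R.from_matrix(np.c_[X,np.cross(Z,X),Z])
    t=Rc.inv().apply(np.array([x,y,z])-s["position"])*100
    print("at",np.round(s["position"],4),"t",np.round(t,2),"w",np.round((Rc.inv()*Rt).as_rotvec(degrees=True),2), "w%.3f t%.2f"%(s["width"],s["clock"]))
E
python3 - <<'E'
from h import *
for n in("top","scene"):
    d=np.load(f"{n}_d.npy"); P=cloud(n,d)
    for nm,c,a in(("fine",(.4585,-.2593),115),("coarse",(.458,.0215),108.7)):
        q=P[:,:2]-c; m=(np.abs(q).max(1)<.09)&(P[:,2]>.008)&(P[:,2]<.05)
        p=P[m]; m2=(p[:,2]>.0265)&(np.linalg.norm(p[:,:2]-c,axis=1)<.022)
        t=p[m2]; r=cv2.minAreaRect(p[:,:2].astype(np.float32))
        print(n,nm,"ztop",t[:,2].mean(),len(t),"collar",t.mean(0),cv2.minAreaRect(t[:,:2].astype(np.float32)),"all",r)
go(.4585,-.2593,.12,115)
E
```

```text
top fine ztop 0.02858446357360822 104 collar [ 0.45766823 -0.25920286  0.02858446] ((0.45718467235565186, -0.2588362693786621), (0.02650344930589199, 0.03893466293811798), 22.12600326538086) all ((0.44952893257141113, -0.22389057278633118), (0.16869118809700012, 0.15308316051959991), 69.23049926757812)
top coarse ztop 0.028543703198457292 110 collar [0.45645997 0.02077781 0.0285437 ] ((0.4565732777118683, 0.021068956702947617), (0.02744077891111374, 0.027268389239907265), 17.241012573242188) all ((0.4566449522972107, 0.02089647948741913), (0.02796771004796028, 0.13939058780670166), 16.28748893737793)
scene fine ztop 0.028769140226647897 94 collar [ 0.46072777 -0.25819711  0.02876914] ((0.46055227518081665, -0.2569514214992523), (0.026156889274716377, 0.03273475542664528), 25.44784164428711) all ((0.44943252205848694, -0.22476091980934143), (0.16563917696475983, 0.15555241703987122), 70.50872039794922)
scene coarse ztop 0.02886300068909408 68 collar [0.46035689 0.02249233 0.028863  ] ((0.4605603814125061, 0.0209966991096735), (0.028142130002379417, 0.030566571280360222), 18.09963607788086) all ((0.45726683735847473, 0.021207578480243683), (0.0348493829369545, 0.14221152663230896), 20.13189125061035)
at [ 0.1527 -0.606   0.2407] t [ 38.12 -26.16  12.07] w [  -0.     -0.   -100.87] w0.997 t0.50
```

```bash
python3 -m handwheel '[{"tx":19,"ty":-13,"tz":3,"wz":-50,"claw":1},{"tx":19,"ty":-13,"tz":3,"wz":-50,"claw":1},{"tx":19,"ty":-13,"tz":3,"wz":-50,"claw":1},{"tx":19,"ty":-13,"tz":3,"wz":-50,"claw":1},{"tx":38.1,"ty":-26.1,"tz":7,"wz":-101,"claw":1},{"tx":38.1,"ty":-26.1,"tz":7,"wz":-101,"claw":1},{"tx":38.1,"ty":-26.1,"tz":7,"wz":-101,"claw":1},{"tx":38.1,"ty":-26.1,"tz":7,"wz":-101,"claw":1},{"tx":38.1,"ty":-26.1,"tz":7,"wz":-101,"claw":1},{"tx":38.1,"ty":-26.1,"tz":7,"wz":-101,"claw":1},{"tx":38.1,"ty":-26.1,"tz":7,"wz":-101,"claw":1},{"tx":38.1,"ty":-26.1,"tz":7,"wz":-101,"claw":1}]' 30; python3 -c "
from h import *
go(.459,-.2588,.12,115)"
```

```text
at [ 0.1527 -0.606   0.2407] t [ 38.19 -26.19  12.07] w [  -0.     -0.   -100.87] w0.997 t0.50invalid input
```

```bash
python3 -m handwheel '[{"tx":4,"ty":-2.5,"tz":1,"wx":0,"wy":0,"wz":-7,"claw":1.0}]' 30; python3 -m handwheel
```

```text
clock: 0.58
position: [0.1743, -0.5821, 0.2332]
ee_rot: [3.086, 0.557, -0.007]
force: [-0.6, -1.4, -1.5]
width: 1.007invalid input
```

```bash
python3 -m handwheel '[{"tx":0,"ty":0,"tz":0,"wx":0,"wy":0,"wz":0,"claw":1}]'; python3 -c "
from h import *
go(.459,-.2588,.16,115)"
```

```text
clock: 0.67
position: [0.186, -0.572, 0.2308]
ee_rot: [-3.081, -0.594, -0.005]
force: [1.8, 1.1, -0.4]
width: 1.002
at [ 0.186  -0.572   0.2308] t [ 36.96 -18.9    7.28] w [ 4.000e-02 -3.200e-01 -9.317e+01] w1.002 t0.67
```

```bash
python3 -m handwheel '[{"tx":18.5,"ty":-9.4,"tz":3.5,"wx":0,"wy":0,"wz":-46,"claw":1},{"tx":18.5,"ty":-9.4,"tz":3.5,"wx":0,"wy":0,"wz":-46,"claw":1},{"tx":18.5,"ty":-9.4,"tz":3.5,"wx":0,"wy":0,"wz":-46,"claw":1},{"tx":18.5,"ty":-9.4,"tz":3.5,"wx":0,"wy":0,"wz":-46,"claw":1},{"tx":37,"ty":-18.9,"tz":7.2,"wx":0,"wy":0,"wz":-93,"claw":1},{"tx":37,"ty":-18.9,"tz":7.2,"wx":0,"wy":0,"wz":-93,"claw":1},{"tx":37,"ty":-18.9,"tz":7.2,"wx":0,"wy":0,"wz":-93,"claw":1},{"tx":37,"ty":-18.9,"tz":7.2,"wx":0,"wy":0,"wz":-93,"claw":1},{"tx":37,"ty":-18.9,"tz":7.2,"wx":0,"wy":0,"wz":-93,"claw":1},{"tx":37,"ty":-18.9,"tz":7.2,"wx":0,"wy":0,"wz":-93,"claw":1},{"tx":37,"ty":-18.9,"tz":7.2,"wx":0,"wy":0,"wz":-93,"claw":1},{"tx":37,"ty":-18.9,"tz":7.2,"wx":0,"wy":0,"wz":-93,"claw":1}]' 30; python3 -c "
from h import *
go(.459,-.2588,.019,115)"
```

```text
clock: 1.67
position: [0.4603, -0.2631, 0.1599]
ee_rot: [-1.851, -2.538, -0.003]
force: [-0.6, -0.5, 0.3]
width: 1.001
at [ 0.4603 -0.2631  0.1599] t [ 4.40e-01 -1.00e-02  1.41e+01] w [ 0.09 -0.07 -7.2 ] w1.001 t1.67
```

```bash
python3 -m handwheel '[{"tx":0.4,"ty":0,"tz":3,"wx":0,"wy":0,"wz":-7,"claw":1},{"tx":0.4,"ty":0,"tz":6,"wx":0,"wy":0,"wz":-7.2,"claw":1},{"tx":0.4,"ty":0,"tz":9,"wx":0,"wy":0,"wz":-7.2,"claw":1},{"tx":0.4,"ty":0,"tz":11,"wx":0,"wy":0,"wz":-7.2,"claw":1},{"tx":0.4,"ty":0,"tz":12,"wx":0,"wy":0,"wz":-7.2,"claw":1},{"tx":0.4,"ty":0,"tz":12,"wx":0,"wy":0,"wz":-7.2,"claw":1}]' 30; python3 -c "
from h import *
go(.459,-.2588,.019,115)
p,d=vision.get_image('scene');cv2.imwrite('pics/a1.png',cv2.resize(p[150:320,120:320],None,fx=3,fy=3))"
```

```text
clock: 2.17
position: [0.4555, -0.2626, 0.0383]
ee_rot: [-1.703, -2.636, 0.0]
force: [-1.3, 0.3, 0.5]
width: 0.999
at [ 0.4555 -0.2626  0.0383] t [0.2  0.48 1.93] w [-0.12 -0.16 -0.72] w0.999 t2.17
```

View pics/a1.png

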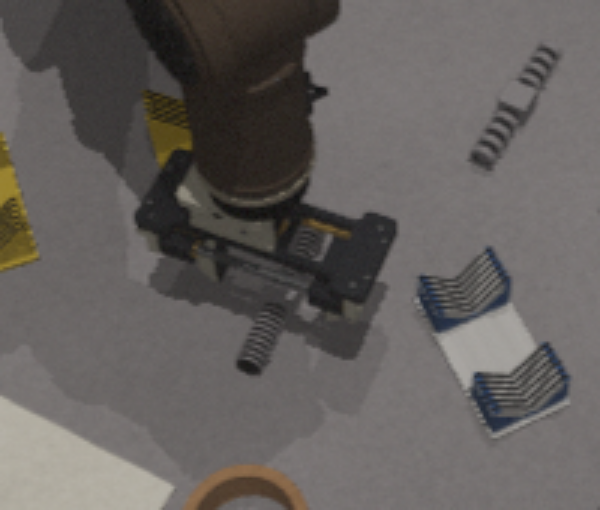

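The fine stud is visible between the two open fingers, which straddle the collar at about crop (270,285). I'll descend and grip.

```bash
python3 -m handwheel '[{"tx":0.2,"ty":0.4,"tz":1,"wx":0,"wy":0,"wz":-0.7,"claw":1},{"tx":0.2,"ty":0.4,"tz":1.9,"wx":0,"wy":0,"wz":-0.7,"claw":1},{"tx":0.2,"ty":0.4,"tz":1.9,"wx":0,"wy":0,"wz":-0.7,"claw":1},{"tx":0.2,"ty":0.4,"tz":1.9,"wx":0,"wy":0,"wz":-0.7,"claw":1}]' 30; python3 -c "
from h import *
go(.459,-.2588,.018,115)"
```

```text
clock: 2.55
position: [0.4595, -0.2596, 0.0211]
ee_rot: [-1.688, -2.649, 0.0]
force: [0.2, -0.8, -0.4]
width: 0.997
at [ 0.4595 -0.2596  0.0211] t [ 0.09 -0.01  0.31] w [-0.01 -0.01 -0.  ] w0.997 t2.55
```

```bash
python3 -m handwheel '[{"tx":0.1,"ty":0,"tz":0.3,"wx":0,"wy":0,"wz":0,"claw":1},{"tx":0.1,"ty":0,"tz":0.3,"wx":0,"wy":0,"wz":0,"claw":0.6},{"tx":0.1,"ty":0,"tz":0.3,"wx":0,"wy":0,"wz":0,"claw":0.4},{"tx":0.1,"ty":0,"tz":0.3,"wx":0,"wy":0,"wz":0,"claw":0.2},{"tx":0.1,"ty":0,"tz":0.3,"wx":0,"wy":0,"wz":0,"claw":0},{"tx":0.1,"ty":0,"tz":0.3,"wx":0,"wy":0,"wz":0,"claw":0},{"tx":0.1,"ty":0,"tz":0.3,"wx":0,"wy":0,"wz":0,"claw":0},{"tx":0.1,"ty":0,"tz":0.3,"wx":0,"wy":0,"wz":0,"claw":0},{"tx":0.1,"ty":0,"tz":0.3,"wx":0,"wy":0,"wz":0,"claw":0},{"tx":0.1,"ty":0,"tz":0.3,"wx":0,"wy":0,"wz":0,"claw":0}]' 40
```

```text
clock: 3.38
position: [0.4591, -0.2588, 0.0181]
ee_rot: [-1.688, -2.649, 0.0]
force: [0.1, -0.2, 0.0]
width: 0.394
```

```bash
python3 -m handwheel '[{"tx":0,"ty":0,"tz":0,"wx":0,"wy":0,"wz":0,"claw":0},{"tx":0,"ty":0,"tz":0,"wx":0,"wy":0,"wz":0,"claw":0},{"tx":0,"ty":0,"tz":0,"wx":0,"wy":0,"wz":0,"claw":0},{"tx":0,"ty":0,"tz":0,"wx":0,"wy":0,"wz":0,"claw":0},{"tx":0,"ty":0,"tz":0,"wx":0,"wy":0,"wz":0,"claw":0}]' 40
```

```text
clock: 3.8
position: [0.4585, -0.259, 0.018]
ee_rot: [-1.688, -2.648, 0.001]
force: [-4.5, -1.2, 3.1]
width: 0.302
```

```bash
python3 -m handwheel '[{"tx":0,"ty":0,"tz":-1,"wx":0,"wy":0,"wz":0,"claw":0},{"tx":0,"ty":0,"tz":-3,"wx":0,"wy":0,"wz":0,"claw":0},{"tx":0,"ty":0,"tz":-6,"wx":0,"wy":0,"wz":0,"claw":0},{"tx":0,"ty":0,"tz":-9,"wx":0,"wy":0,"wz":0,"claw":0},{"tx":0,"ty":0,"tz":-11,"wx":0,"wy":0,"wz":0,"claw":0},{"tx":0,"ty":0,"tz":-12,"wx":0,"wy":0,"wz":0,"claw":0},{"tx":0,"ty":0,"tz":-12,"wx":0,"wy":0,"wz":0,"claw":0}]'; python3 -c "
from h import *
go(.612,-.1692,.13,161.5)
p,d=vision.get_image('scene');cv2.imwrite('pics/a2.png',cv2.resize(p[150:320,120:320],None,fx=3,fy=3))"
```

```text
clock: 4.38
position: [0.4606, -0.2591, 0.1404]
ee_rot: [1.686, 2.646, 0.001]
force: [0.6, -0.6, -5.5]
width: 0.303
at [ 0.4606 -0.2591  0.1404] t [ 1.75 17.52  1.08] w [  0.08   0.25 -46.51] w0.303 t4.38
```

View pics/a2.png

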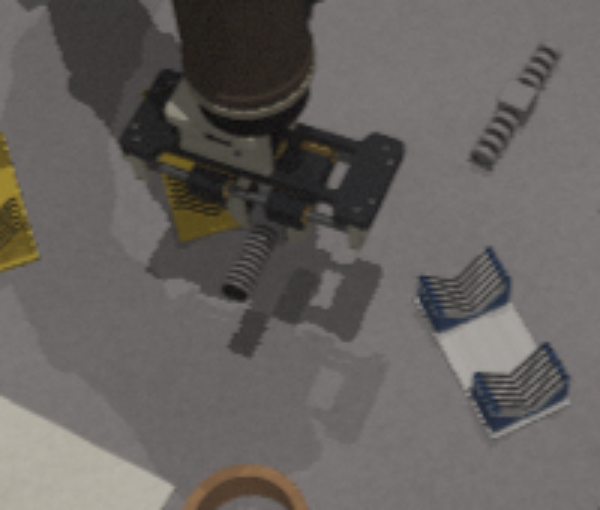

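The fine stud is held level in the jaws at crop (250,260) and clear of the bench. I'll carry it over to the fine gauge.

```bash
python3 -m handwheel '[{"tx":0.2,"ty":2,"tz":0,"wx":0,"wy":0,"wz":-6,"claw":0},{"tx":0.5,"ty":4.5,"tz":0,"wx":0,"wy":0,"wz":-12,"claw":0},{"tx":0.7,"ty":7,"tz":0,"wx":0,"wy":0,"wz":-18,"claw":0},{"tx":1,"ty":9.5,"tz":0,"wx":0,"wy":0,"wz":-24,"claw":0},{"tx":1.2,"ty":12,"tz":0,"wx":0,"wy":0,"wz":-30,"claw":0},{"tx":1.5,"ty":14.5,"tz":0,"wx":0,"wy":0,"wz":-36,"claw":0},{"tx":1.6,"ty":16,"tz":0,"wx":0,"wy":0,"wz":-42,"claw":0},{"tx":1.7,"ty":17.2,"tz":0.5,"wx":0,"wy":0,"wz":-46,"claw":0},{"tx":1.7,"ty":17.5,"tz":1,"wx":0,"wy":0,"wz":-46.5,"claw":0},{"tx":1.7,"ty":17.5,"tz":1,"wx":0,"wy":0,"wz":-46.5,"claw":0},{"tx":1.7,"ty":17.5,"tz":1,"wx":0,"wy":0,"wz":-46.5,"claw":0},{"tx":1.7,"ty":17.5,"tz":1,"wx":0,"wy":0,"wz":-46.5,"claw":0}]'; python3 -c "
from h import *
go(.612,-.1692,.05,161.5)
p,d=vision.get_image('scene');cv2.imwrite('pics/a3.png',cv2.resize(p[190:320,200:350],None,fx=4,fy=4))"
```

```text
clock: 5.43
position: [0.6093, -0.1704, 0.1273]
ee_rot: [-0.509, -3.098, 0.001]
force: [-0.2, -0.3, -4.2]
width: 0.301
at [ 0.6093 -0.1704  0.1273] t [-0.23  0.2   7.73] w [-0.06 -0.09 -0.18] w0.301 t5.43
```

View pics/a3.png

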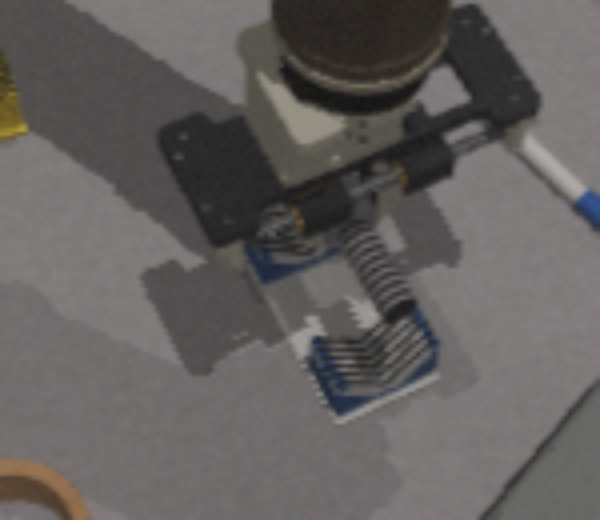

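The stud hangs in line with the notch, above the fine gauge. I'll lower it.

```bash
python3 -m handwheel '[{"tx":-0.2,"ty":0.2,"tz":1.5,"wx":0,"wy":0,"wz":-0.2,"claw":0},{"tx":-0.2,"ty":0.2,"tz":3,"wx":0,"wy":0,"wz":-0.2,"claw":0},{"tx":-0.2,"ty":0.2,"tz":4.5,"wx":0,"wy":0,"wz":-0.2,"claw":0},{"tx":-0.2,"ty":0.2,"tz":6,"wx":0,"wy":0,"wz":-0.2,"claw":0},{"tx":-0.2,"ty":0.2,"tz":7,"wx":0,"wy":0,"wz":-0.2,"claw":0},{"tx":-0.2,"ty":0.2,"tz":7.6,"wx":0,"wy":0,"wz":-0.2,"claw":0},{"tx":-0.2,"ty":0.2,"tz":7.6,"wx":0,"wy":0,"wz":-0.2,"claw":0},{"tx":-0.2,"ty":0.2,"tz":7.6,"wx":0,"wy":0,"wz":-0.2,"claw":0}]'; python3 -c "
from h import *
go(.612,-.1692,.037,161.5)
p,d=vision.get_image('scene');cv2.imwrite('pics/a4.png',cv2.resize(p[190:320,200:350],None,fx=4,fy=4))"
```

```text
clock: 6.15
position: [0.6132, -0.1682, 0.0521]
ee_rot: [0.5, 3.101, 0.0]
force: [0.1, 0.2, -3.7]
width: 0.304
at [ 0.6132 -0.1682  0.0521] t [ 0.08 -0.13  1.51] w [0.   0.   0.17] w0.304 t6.15
```

View pics/a4.png

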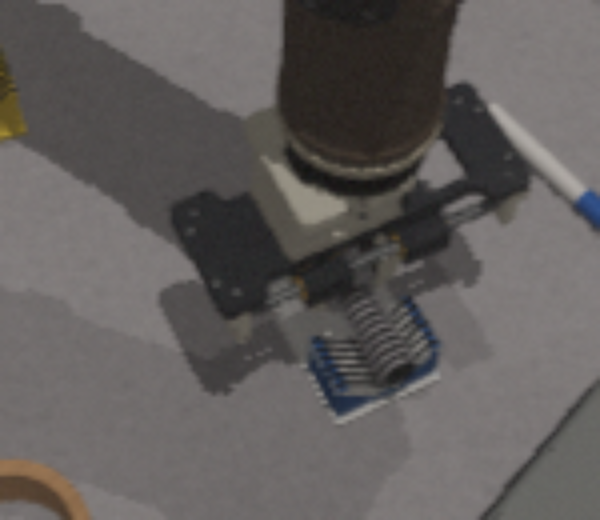

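The stud is in the V, with its end at crop (400,373). I'll lower the last 15 mm gently and watch the force.

```bash
python3 -m handwheel '[{"tx":0.1,"ty":-0.1,"tz":0.4,"wx":0,"wy":0,"wz":0,"claw":0},{"tx":0.1,"ty":-0.1,"tz":0.8,"wx":0,"wy":0,"wz":0,"claw":0},{"tx":0.1,"ty":-0.1,"tz":1.1,"wx":0,"wy":0,"wz":0,"claw":0},{"tx":0.1,"ty":-0.1,"tz":1.3,"wx":0,"wy":0,"wz":0,"claw":0},{"tx":0.1,"ty":-0.1,"tz":1.4,"wx":0,"wy":0,"wz":0,"claw":0},{"tx":0.1,"ty":-0.1,"tz":1.4,"wx":0,"wy":0,"wz":0,"claw":0}]'
```

```text
clock: 6.7
position: [0.6117, -0.1689, 0.038]
ee_rot: [-0.5, -3.101, 0.0]
force: [0.2, 0.3, -5.0]
width: 0.301
```

```bash
python3 -m handwheel '[{"tx":0,"ty":0,"tz":0.1,"wx":0,"wy":0,"wz":0,"claw":0},{"tx":0,"ty":0,"tz":0.15,"wx":0,"wy":0,"wz":0,"claw":0},{"tx":0,"ty":0,"tz":0.15,"wx":0,"wy":0,"wz":0,"claw":0}]'
```

```text
clock: 6.95
position: [0.6119, -0.1694, 0.0374]
ee_rot: [0.501, 3.101, -0.002]
force: [-3.6, -1.7, 4.5]
width: 0.298
```

Contact at the expected height (z 0.037, about 8 N upward). I'll release and raise the arm.

```bash
python3 -m handwheel '[{"tx":0,"ty":0,"tz":0.1,"wx":0,"wy":0,"wz":0,"claw":0.35},{"tx":0,"ty":0,"tz":0.1,"wx":0,"wy":0,"wz":0,"claw":0.4},{"tx":0,"ty":0,"tz":0.1,"wx":0,"wy":0,"wz":0,"claw":0.5},{"tx":0,"ty":0,"tz":0.1,"wx":0,"wy":0,"wz":0,"claw":0.6},{"tx":0,"ty":0,"tz":0.1,"wx":0,"wy":0,"wz":0,"claw":0.6},{"tx":0,"ty":0,"tz":0.1,"wx":0,"wy":0,"wz":0,"claw":0.6},{"tx":0,"ty":0,"tz":0.1,"wx":0,"wy":0,"wz":0,"claw":0.6}]'
```

```text
clock: 7.53
position: [0.6119, -0.1687, 0.0356]
ee_rot: [0.5, 3.101, 0.0]
force: [1.5, 0.9, 0.1]
width: 0.595
```

```bash
python3 -m handwheel '[{"tx":0,"ty":0,"tz":-1,"wx":0,"wy":0,"wz":0,"claw":0.6},{"tx":0,"ty":0,"tz":-3,"wx":0,"wy":0,"wz":0,"claw":0.6},{"tx":0,"ty":0,"tz":-6,"wx":0,"wy":0,"wz":0,"claw":0.6},{"tx":0,"ty":0,"tz":-9,"wx":0,"wy":0,"wz":0,"claw":0.8},{"tx":0,"ty":0,"tz":-12,"wx":0,"wy":0,"wz":0,"claw":1},{"tx":0,"ty":0,"tz":-12,"wx":0,"wy":0,"wz":0,"claw":1}]'; python3 -c "
from h import *
go(.4585,.0215,.15,108)"
```

```text
clock: 8.03
position: [0.6151, -0.1684, 0.1627]
ee_rot: [0.498, 3.092, 0.0]
force: [1.2, -0.2, 1.1]
width: 0.769
at [ 0.6151 -0.1684  0.1627] t [20.85 13.11  1.1 ] w [ 0.33  0.45 53.7 ] w0.769 t8.03
```

```bash
python3 -m handwheel '[{"tx":2,"ty":1.2,"tz":0,"wx":0,"wy":0,"wz":7,"claw":1},{"tx":4.5,"ty":3,"tz":0,"wx":0,"wy":0,"wz":14,"claw":1},{"tx":7,"ty":4.5,"tz":0,"wx":0,"wy":0,"wz":21,"claw":1},{"tx":10,"ty":6.5,"tz":0,"wx":0,"wy":0,"wz":28,"claw":1},{"tx":13,"ty":8.5,"tz":0,"wx":0,"wy":0,"wz":34,"claw":1},{"tx":16,"ty":10.5,"tz":0,"wx":0,"wy":0,"wz":41,"claw":1},{"tx":19,"ty":12,"tz":1,"wx":0,"wy":0,"wz":48,"claw":1},{"tx":20.8,"ty":13.1,"tz":1,"wx":0,"wy":0,"wz":53.7,"claw":1},{"tx":20.8,"ty":13.1,"tz":1,"wx":0,"wy":0,"wz":53.7,"claw":1},{"tx":20.8,"ty":13.1,"tz":1,"wx":0,"wy":0,"wz":53.7,"claw":1}]'; python3 -c "
from h import *
go(.4585,.0215,.04,108)
p,d=vision.get_image('scene');cv2.imwrite('pics/a5.png',cv2.resize(p[140:320,200:380],None,fx=3.3,fy=3.3))
P=cloud('scene',d);q=P[:,:2]-[.612,-.169];m=(np.hypot(*q.T)<.024)&(P[:,2]>.04)
print(m.sum(),P[m].mean(0),cv2.minAreaRect(P[m][:,:2].astype(np.float32)))"
```

```text
clock: 8.87
position: [0.4553, 0.0218, 0.1463]
ee_rot: [1.841, 2.544, 0.0]
force: [0.4, -0.4, -0.2]
width: 0.999
at [0.4553 0.0218 0.1463] t [-0.12  0.29 10.64] w [0.05 0.05 0.2 ] w0.999 t8.87
188 [ 0.6134681  -0.169408    0.04578887] ((0.6118717789649963, -0.16858813166618347), (0.027859464287757874, 0.04644276946783066), 71.16796112060547)
```

View pics/a5.png

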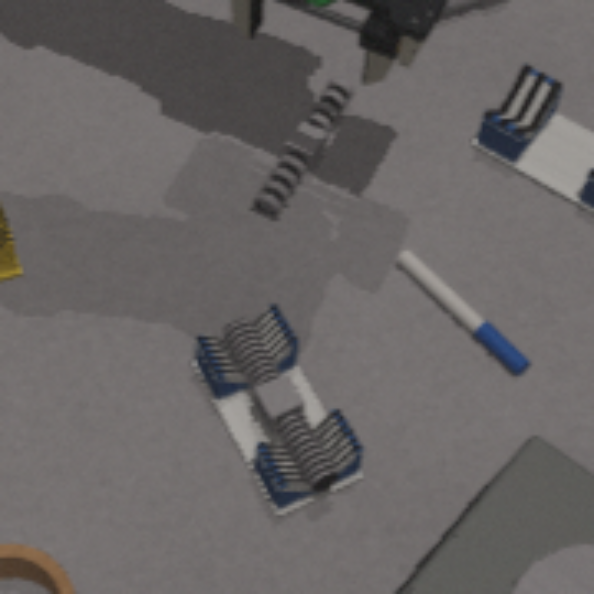

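The fine stud lies in both notches with its collar in the gap at crop (278,393). Its collar top is at z about 46 mm, so the centre is at about 32 mm: seated. Now the coarse stud.

```bash
python3 -m handwheel '[{"tx":-0.1,"ty":0.3,"tz":3,"wx":0,"wy":0,"wz":0.2,"claw":1},{"tx":-0.1,"ty":0.3,"tz":6,"wx":0,"wy":0,"wz":0.2,"claw":1},{"tx":-0.1,"ty":0.3,"tz":9,"wx":0,"wy":0,"wz":0.2,"claw":1},{"tx":-0.1,"ty":0.3,"tz":10.5,"wx":0,"wy":0,"wz":0.2,"claw":1},{"tx":-0.1,"ty":0.3,"tz":10.5,"wx":0,"wy":0,"wz":0.2,"claw":1},{"tx":-0.1,"ty":0.3,"tz":10.5,"wx":0,"wy":0,"wz":0.2,"claw":1}]' 40; python3 -c "
from h import *
go(.4585,.0215,.018,108)
p,d=vision.get_image('scene');cv2.imwrite('pics/a6.png',cv2.resize(p[100:240,220:380],None,fx=4,fy=4))"
```

```text
clock: 9.42
position: [0.4591, 0.0202, 0.0403]
ee_rot: [-1.851, -2.537, 0.001]
force: [0.4, 0.1, 0.3]
width: 1.0
at [0.4591 0.0202 0.0403] t [ 0.14 -0.01  2.23] w [-0.07 -0.02 -0.23] w1.000 t9.42
```

View pics/a6.png

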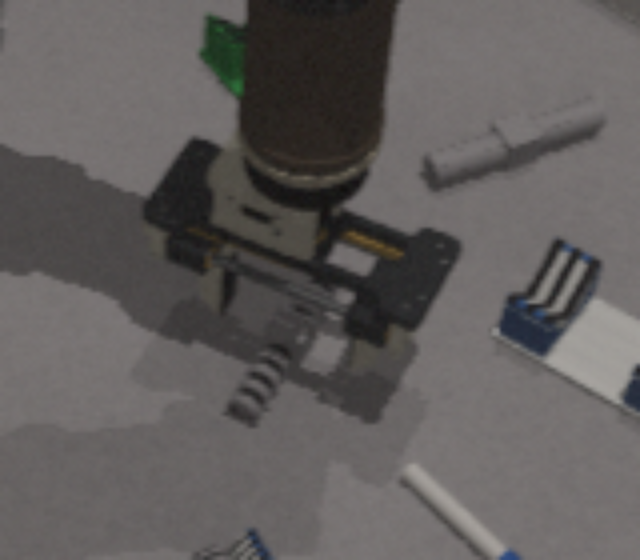

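The fingers straddle the coarse stud, with its near end at crop (250,400). I'll descend and grip.

```bash
python3 -m handwheel '[{"tx":0.1,"ty":0,"tz":1,"wx":0,"wy":0,"wz":-0.2,"claw":1},{"tx":0.1,"ty":0,"tz":1.8,"wx":0,"wy":0,"wz":-0.2,"claw":1},{"tx":0.1,"ty":0,"tz":2.2,"wx":0,"wy":0,"wz":-0.2,"claw":1},{"tx":0.1,"ty":0,"tz":2.2,"wx":0,"wy":0,"wz":-0.2,"claw":0.8},{"tx":0.1,"ty":0,"tz":2.2,"wx":0,"wy":0,"wz":-0.2,"claw":0.5},{"tx":0.1,"ty":0,"tz":2.2,"wx":0,"wy":0,"wz":-0.2,"claw":0.3},{"tx":0.1,"ty":0,"tz":2.2,"wx":0,"wy":0,"wz":-0.2,"claw":0},{"tx":0.1,"ty":0,"tz":2.2,"wx":0,"wy":0,"wz":-0.2,"claw":0},{"tx":0.1,"ty":0,"tz":2.2,"wx":0,"wy":0,"wz":-0.2,"claw":0},{"tx":0.1,"ty":0,"tz":2.2,"wx":0,"wy":0,"wz":-0.2,"claw":0},{"tx":0.1,"ty":0,"tz":2.2,"wx":0,"wy":0,"wz":-0.2,"claw":0},{"tx":0.1,"ty":0,"tz":2.2,"wx":0,"wy":0,"wz":-0.2,"claw":0}]' 40;  python3 -m handwheel '[{"tx":0,"ty":0,"tz":0,"wx":0,"wy":0,"wz":0,"claw":0},{"tx":0,"ty":0,"tz":0,"wx":0,"wy":0,"wz":0,"claw":0},{"tx":0,"ty":0,"tz":0,"wx":0,"wy":0,"wz":0,"claw":0},{"tx":0,"ty":0,"tz":0,"wx":0,"wy":0,"wz":0,"claw":0},{"tx":0,"ty":0,"tz":0,"wx":0,"wy":0,"wz":0,"claw":0},{"tx":0,"ty":0,"tz":0,"wx":0,"wy":0,"wz":0,"claw":0}]' 40
```

```text
clock: 10.47
position: [0.4584, 0.0218, 0.0186]
ee_rot: [1.847, 2.541, 0.0]
force: [-0.6, -0.2, 0.4]
width: 0.396
clock: 10.97
position: [0.4577, 0.0214, 0.0185]
ee_rot: [-1.847, -2.541, 0.002]
force: [-4.9, -2.3, 5.8]
width: 0.303
```

```bash
python3 -m handwheel '[{"tx":0,"ty":0,"tz":-1,"wx":0,"wy":0,"wz":0,"claw":0},{"tx":0,"ty":0,"tz":-3,"wx":0,"wy":0,"wz":0,"claw":0},{"tx":0,"ty":0,"tz":-6,"wx":0,"wy":0,"wz":0,"claw":0},{"tx":0,"ty":0,"tz":-9,"wx":0,"wy":0,"wz":0,"claw":0},{"tx":0,"ty":0,"tz":-11,"wx":0,"wy":0,"wz":0,"claw":0},{"tx":0,"ty":0,"tz":-12,"wx":0,"wy":0,"wz":0,"claw":0},{"tx":0,"ty":0,"tz":-12,"wx":0,"wy":0,"wz":0,"claw":0}]'; python3 -c "
from h import *
go(.611,.1722,.13,189)
p,d=vision.get_image('scene');cv2.imwrite('pics/a7.png',cv2.resize(p[100:240,220:420],None,fx=4,fy=4))"
```

```text
clock: 11.55
position: [0.46, 0.0222, 0.1407]
ee_rot: [1.845, 2.538, 0.005]
force: [-0.1, 0.6, -5.6]
width: 0.304
at [0.46   0.0222 0.1407] t [ 9.61 18.98  1.15] w [  0.18   0.24 -81.03] w0.304 t11.55
```

View pics/a7.png

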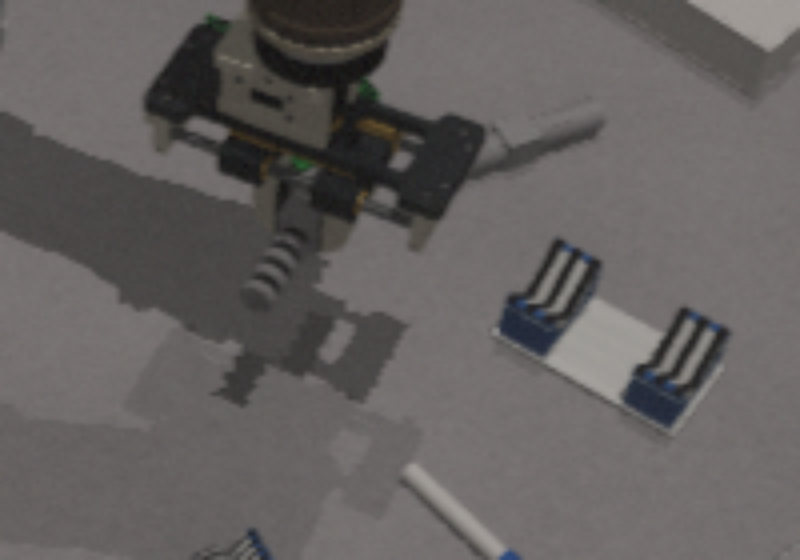

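The coarse stud is lifted and held at crop (280,250). I'll carry it to the coarse gauge at crop (620,340).

```bash
python3 -m handwheel '[{"tx":0.7,"ty":1.5,"tz":0,"wx":0,"wy":0,"wz":-7,"claw":0},{"tx":1.5,"ty":3,"tz":0,"wx":0,"wy":0,"wz":-14,"claw":0},{"tx":2.5,"ty":5,"tz":0,"wx":0,"wy":0,"wz":-21,"claw":0},{"tx":3.4,"ty":7,"tz":0,"wx":0,"wy":0,"wz":-28,"claw":0},{"tx":4.4,"ty":9,"tz":0,"wx":0,"wy":0,"wz":-35,"claw":0},{"tx":5.4,"ty":11,"tz":0,"wx":0,"wy":0,"wz":-42,"claw":0},{"tx":6.4,"ty":13,"tz":0,"wx":0,"wy":0,"wz":-49,"claw":0},{"tx":7.4,"ty":15,"tz":0,"wx":0,"wy":0,"wz":-56,"claw":0},{"tx":8.3,"ty":16.5,"tz":0.5,"wx":0,"wy":0,"wz":-63,"claw":0},{"tx":9.1,"ty":18,"tz":1,"wx":0,"wy":0,"wz":-70,"claw":0},{"tx":9.6,"ty":18.8,"tz":1,"wx":0,"wy":0,"wz":-77,"claw":0},{"tx":9.6,"ty":19,"tz":1,"wx":0,"wy":0,"wz":-81,"claw":0}]'; python3 -c "
from h import *
go(.611,.1722,.13,189)
p,d=vision.get_image('scene');cv2.imwrite('pics/a8.png',cv2.resize(p[120:240,300:450],None,fx=4,fy=4))"
```

```text
clock: 12.6
position: [0.6091, 0.1736, 0.1254]
ee_rot: [0.259, -3.128, -0.002]
force: [-0.7, -0.3, -4.3]
width: 0.299
at [0.6091 0.1736 0.1254] t [-0.16 -0.17 -0.46] w [ 0.09 -0.18  0.47] w0.299 t12.60
```

View pics/a8.png

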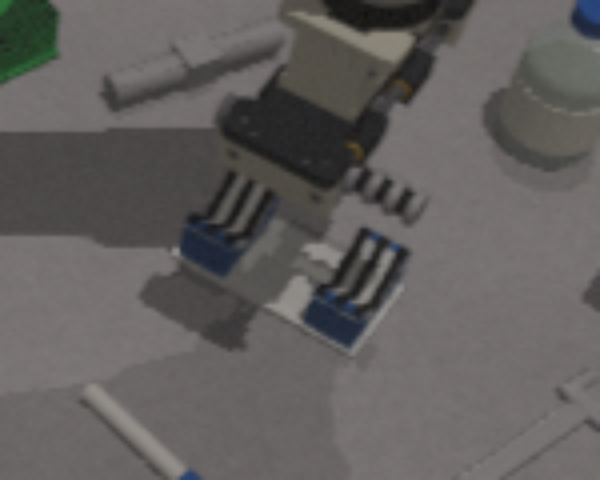

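The coarse stud is in line with the notches, above the gauge. I'll lower it.

```bash
python3 -m handwheel '[{"tx":-0.1,"ty":-0.1,"tz":1.5,"wx":0,"wy":0,"wz":0.3,"claw":0},{"tx":-0.1,"ty":-0.1,"tz":3,"wx":0,"wy":0,"wz":0.3,"claw":0},{"tx":-0.1,"ty":-0.1,"tz":4.5,"wx":0,"wy":0,"wz":0.3,"claw":0},{"tx":-0.1,"ty":-0.1,"tz":6,"wx":0,"wy":0,"wz":0.3,"claw":0},{"tx":-0.1,"ty":-0.1,"tz":7,"wx":0,"wy":0,"wz":0.3,"claw":0},{"tx":-0.1,"ty":-0.1,"tz":7.5,"wx":0,"wy":0,"wz":0.3,"claw":0},{"tx":-0.1,"ty":-0.1,"tz":7.5,"wx":0,"wy":0,"wz":0.3,"claw":0},{"tx":-0.1,"ty":-0.1,"tz":7.5,"wx":0,"wy":0,"wz":0.3,"claw":0}]'; python3 -c "
from h import *
go(.611,.1722,.037,189)
p,d=vision.get_image('scene');cv2.imwrite('pics/a9.png',cv2.resize(p[120:240,300:450],None,fx=4,fy=4))"
```

```text
clock: 13.32
position: [0.6107, 0.1712, 0.0536]
ee_rot: [-0.238, 3.133, 0.0]
force: [0.5, 0.3, -5.4]
width: 0.303
at [0.6107 0.1712 0.0536] t [-0.05  0.1   1.66] w [ 0.01  0.   -0.32] w0.303 t13.32
```

View pics/a9.png

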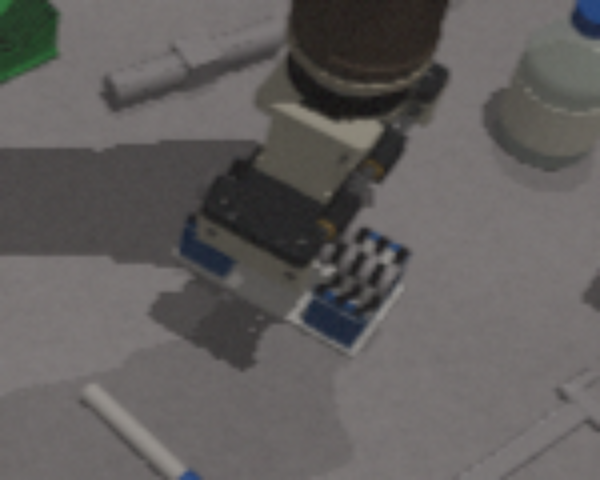

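The stud is entering the V. I'll take the last 16 mm gently.

```bash
python3 -m handwheel '[{"tx":0,"ty":0.1,"tz":0.4,"wx":0,"wy":0,"wz":-0.3,"claw":0},{"tx":0,"ty":0.1,"tz":0.8,"wx":0,"wy":0,"wz":-0.3,"claw":0},{"tx":0,"ty":0.1,"tz":1.2,"wx":0,"wy":0,"wz":-0.3,"claw":0},{"tx":0,"ty":0.1,"tz":1.4,"wx":0,"wy":0,"wz":-0.3,"claw":0},{"tx":0,"ty":0.1,"tz":1.5,"wx":0,"wy":0,"wz":-0.3,"claw":0},{"tx":0,"ty":0.1,"tz":1.6,"wx":0,"wy":0,"wz":-0.3,"claw":0},{"tx":0,"ty":0.1,"tz":1.65,"wx":0,"wy":0,"wz":-0.3,"claw":0},{"tx":0,"ty":0.1,"tz":1.65,"wx":0,"wy":0,"wz":-0.3,"claw":0}]'
```

```text
clock: 14.03
position: [0.6105, 0.1726, 0.0379]
ee_rot: [-0.246, 3.131, 0.001]
force: [-3.0, 0.3, 3.9]
width: 0.301
```

Contact, again about 8 N upward at the seating height. Releasing.

```bash
python3 -m handwheel '[{"tx":0,"ty":0,"tz":0,"wx":0,"wy":0,"wz":0,"claw":0.35},{"tx":0,"ty":0,"tz":0,"wx":0,"wy":0,"wz":0,"claw":0.4},{"tx":0,"ty":0,"tz":0,"wx":0,"wy":0,"wz":0,"claw":0.5},{"tx":0,"ty":0,"tz":0,"wx":0,"wy":0,"wz":0,"claw":0.6},{"tx":0,"ty":0,"tz":0,"wx":0,"wy":0,"wz":0,"claw":0.6},{"tx":0,"ty":0,"tz":0,"wx":0,"wy":0,"wz":0,"claw":0.6},{"tx":0,"ty":0,"tz":0,"wx":0,"wy":0,"wz":0,"claw":0.6}]'; python3 -m handwheel '[{"tx":0,"ty":0,"tz":-1,"wx":0,"wy":0,"wz":0,"claw":0.6},{"tx":0,"ty":0,"tz":-3,"wx":0,"wy":0,"wz":0,"claw":0.6},{"tx":0,"ty":0,"tz":-6,"wx":0,"wy":0,"wz":0,"claw":0.6},{"tx":0,"ty":0,"tz":-9,"wx":0,"wy":0,"wz":0,"claw":0.6},{"tx":0,"ty":0,"tz":-12,"wx":0,"wy":0,"wz":0,"claw":0.6},{"tx":4,"ty":0,"tz":-13,"wx":0,"wy":0,"wz":0,"claw":0.6},{"tx":8,"ty":0,"tz":-13,"wx":0,"wy":0,"wz":0,"claw":0.6},{"tx":12,"ty":0,"tz":-13,"wx":0,"wy":0,"wz":0,"claw":0.6},{"tx":16,"ty":0,"tz":-13,"wx":0,"wy":0,"wz":0,"claw":0.6},{"tx":20,"ty":0,"tz":-13,"wx":0,"wy":0,"wz":0,"claw":0.6},{"tx":20,"ty":0,"tz":-13,"wx":0,"wy":0,"wz":0,"claw":0.6},{"tx":20,"ty":0,"tz":-13,"wx":0,"wy":0,"wz":0,"claw":0.6}]';python3 - <<'E'
from h import *
for n in("top","scene"):
    p,d=vision.get_image(n);P=cloud(n,d)
    a=p[130:320,240:420] if n=="scene" else p[60:200,100:340]
    cv2.imwrite(f'pics/f_{n}.png',cv2.resize(a,None,fx=3,fy=3))
    for c in((.611,.1722),(.612,-.1692)):
        m=(np.hypot(*(P[:,:2]-c).T)<.024)&(P[:,2]>.04)
        print(n,m.sum(),P[m].mean(0).round(4), P[m].std(0).round(4))
print(sensors.observe()["position"],sensors.observe()["width"])
E
```

```text
clock: 14.62
position: [0.6105, 0.1719, 0.037]
ee_rot: [0.246, -3.132, 0.0]
force: [-0.8, 0.2, 0.3]
width: 0.594
clock: 15.62
position: [0.4113, 0.1399, 0.1677]
ee_rot: [-0.248, 3.131, -0.004]
force: [0.7, 0.4, 0.8]
width: 0.603
top 191 [0.6103 0.1716 0.0459] [0.0117 0.0077 0.0026]
top 192 [ 0.6109 -0.1705  0.0459] [0.0117 0.0079 0.0029]
scene 135 [0.6116 0.1712 0.0459] [0.0113 0.0085 0.0029]
scene 183 [ 0.6135 -0.1695  0.0458] [0.0118 0.0082 0.0026]
[0.41414808 0.14095039 0.16794146] 0.5967913492259284
```

View pics/f_top.png

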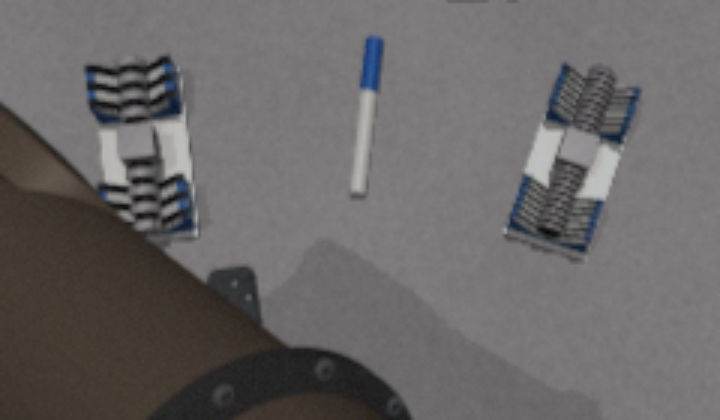

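View pics/f_scene.png

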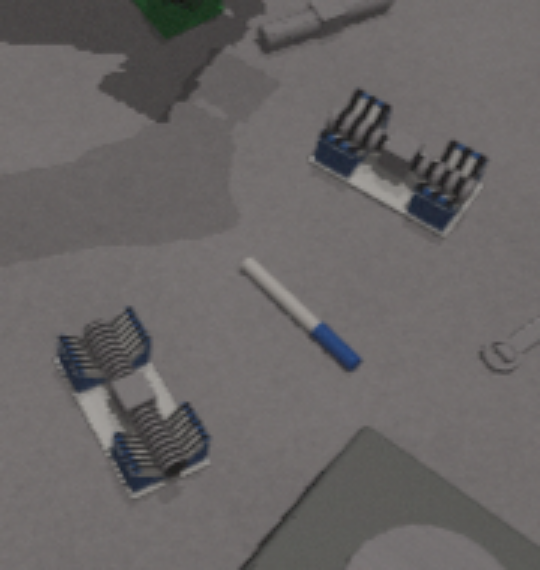

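Both pictures show each stud in both notches of its own gauge, collars in the gaps (top crop (140,143) coarse, (578,147) fine), with the arm clear.

```bash
python3 -m handwheel '[{"tx":0,"ty":0,"tz":0,"wx":0,"wy":0,"wz":0,"claw":0.6},{"tx":0,"ty":0,"tz":0,"wx":0,"wy":0,"wz":0,"claw":0.6},{"tx":0,"ty":0,"tz":0,"wx":0,"wy":0,"wz":0,"claw":0.6}]'; python3 -c "
from cell import arm
arm.sign_off()"
```

```text
clock: 15.97
position: [0.4137, 0.1412, 0.1671]
ee_rot: [0.246, -3.132, -0.002]
force: [-0.1, 0.5, 0.6]
width: 0.6
the job is handed in; nothing more can be done
```

I laid the fine stud in the gauge with the narrow grooves and the coarse stud in the gauge with the wide grooves, let both go, and handed the job in at about 16 s of the 64 s. The hand-in reports no verdict, so whether it passed is not confirmed.

- **Seating:** with the arm clear, both cameras put the collar tops near 46 mm, so the centres are at about 32 mm, against 33 mm nominal. The collars are within about 3 mm of the estimated gauge centres. The pictures show each stud in line with its notches and its collar free in the gap. I checked that alignment by eye and did not measure the angle.
- **Disagreements:** the two cameras differed by 3 to 7 mm in x on the same object, so I averaged them. Gauge centres, and so the final offsets, are only good to a few millimetres, still well inside the limits.
- **Failed call:** my first move call was refused as invalid because I had left out some of the row fields. The arm did not move.

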